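Find the rocking corner of the manifold jig plate and press its shim flat

TASK

One corner of the grey jig plate under the brass manifold rocks: press down on the yellow discs at the plate's corners, one after another, until you find the corner that drops and stays down, and stop there. Leave that corner down and press the blue shim tab beside it fully flat onto the bed; press no other tab down. Only push with the fingertips: pick nothing up, and leave the fittings and everything else on the bench where they are.

Things in the scene. Friction and masses are not known exactly. Their poses are not given: they have to be found in the camera images.
- bed: Fixed aluminium bed of the jig, 210 x 360 x 20 mm. Origin: centre of its underside, on the table; x away from the robot, y left, z up; yawed up to 0.3 rad. The grey plate (170 x 190 mm) is pivoted over its middle, its top 44 mm above the table when level. A packer is hidden under every corner of it; one of the four is 8 mm too low, a different one each time.
- manifold (a point): Centre of the gauge face on the brass manifold, 92 mm above the table, fixed on the plate. The manifold keeps within 35 mm of the bed's centre along bed x and 56 mm along bed y.
- corner_1 (a point): Top centre of the yellow disc (24 mm across) on the plate's near left corner, at (-70, 78, 46) mm in the bed frame when level. A sound corner gives under 1.5 mm at 15 N; the rocking one drops 8 mm under 3 to 5 N, stops solid and stays down by friction (the diagonally opposite corner then stands 8 mm up; pressing that would rock the plate back).
- corner_2 (a point): Top centre of the yellow disc (24 mm across) on the plate's near right corner, at (-70, -78, 46) mm in the bed frame when level. A sound corner gives under 1.5 mm at 15 N; the rocking one drops 8 mm under 3 to 5 N, stops solid and stays down by friction (the diagonally opposite corner then stands 8 mm up; pressing that would rock the plate back).
- corner_3 (a point): Top centre of the yellow disc (24 mm across) on the plate's far left corner, at (70, 78, 46) mm in the bed frame when level. A sound corner gives under 1.5 mm at 15 N; the rocking one drops 8 mm under 3 to 5 N, stops solid and stays down by friction (the diagonally opposite corner then stands 8 mm up; pressing that would rock the plate back).
- corner_4 (a point): Top centre of the yellow disc (24 mm across) on the plate's far right corner, at (70, -78, 46) mm in the bed frame when level. A sound corner gives under 1.5 mm at 15 N; the rocking one drops 8 mm under 3 to 5 N, stops solid and stays down by friction (the diagonally opposite corner then stands 8 mm up; pressing that would rock the plate back).
- tab_1 (a joint): Hinge angle of the blue shim tab beside corner_1 (near left): 0 to 0.12 at the start, standing up (0 is 0.5 rad above the bed), 0.5 = flat on the bed, a hard stop. It turns under about 4 N pressed down near its free end and stays where it is left.
- tab_1_press (a point): Steel dot on the upper face of blue tab_1 (36 mm wide, 45 mm long, 4 mm thick), hinged at its inner edge, at 110 mm in bed y; the dot is 35 mm out from the hinge, 10 mm from the free end, and moves with the tab. With the tab flat it is 24.5 mm above the table at (-70, 145) mm in the bed frame.
- tab_2 (a joint): Hinge angle of the blue shim tab beside corner_2 (near right): 0 to 0.12 at the start, standing up (0 is 0.5 rad above the bed), 0.5 = flat on the bed, a hard stop. It turns under about 4 N pressed down near its free end and stays where it is left.
- tab_2_press (a point): Steel dot on the upper face of blue tab_2 (36 mm wide, 45 mm long, 4 mm thick), hinged at its inner edge, at -110 mm in bed y; the dot is 35 mm out from the hinge, 10 mm from the free end, and moves with the tab. With the tab flat it is 24.5 mm above the table at (-70, -145) mm in the bed frame.
- tab_3 (a joint): Hinge angle of the blue shim tab beside corner_3 (far left): 0 to 0.12 at the start, standing up (0 is 0.5 rad above the bed), 0.5 = flat on the bed, a hard stop. It turns under about 4 N pressed down near its free end and stays where it is left.
- tab_3_press (a point): Steel dot on the upper face of blue tab_3 (36 mm wide, 45 mm long, 4 mm thick), hinged at its inner edge, at 110 mm in bed y; the dot is 35 mm out from the hinge, 10 mm from the free end, and moves with the tab. With the tab flat it is 24.5 mm above the table at (70, 145) mm in the bed frame.
- tab_4 (a joint): Hinge angle of the blue shim tab beside corner_4 (far right): 0 to 0.12 at the start, standing up (0 is 0.5 rad above the bed), 0.5 = flat on the bed, a hard stop. It turns under about 4 N pressed down near its free end and stays where it is left.
- tab_4_press (a point): Steel dot on the upper face of blue tab_4 (36 mm wide, 45 mm long, 4 mm thick), hinged at its inner edge, at -110 mm in bed y; the dot is 35 mm out from the hinge, 10 mm from the free end, and moves with the tab. With the tab flat it is 24.5 mm above the table at (70, -145) mm in the bed frame.
- brass_fitting: Bystander: loose brass fitting, 24 mm across, 24 mm high, standing on the bed between the two left tabs; origin at its underside.
- steel_fitting: Bystander: loose steel fitting, 24 mm across, 24 mm high, standing on the bed between the two right tabs; origin at its underside.
- jar: Bystander: white jar with blue label, 80 mm across, 100 mm high, on the table to the right; origin at its underside.
- tape: Bystander: yellow roll of tape, 84 mm across, 25 mm high, on the table to the right; origin at its underside.
- screwdriver: Bystander: blue-handled screwdriver lying on the table to the left; origin at its underside, x along it.
- cutter: Bystander: red pipe cutter, about 220 mm long, 16 mm high, lying on the table to the left; origin at its underside, x along it.
- coupling: Bystander: grey pipe coupling, 38 mm across, 35 mm high, standing on the table at the right; origin at its underside.

How it is judged:
On the way, in this order (a step that is already met when the one before it is completed fails the run):
1. the rocking corner has been pressed down, all tabs still standing (z of any of corner_1, corner_2, corner_3, corner_4 in the frame of bed below 0.0423 m and value of joint each of tab_1, tab_2, tab_3, tab_4 below 0.3 rad), for 0.2 s.
2. the tab beside the dropped corner is flat (((z of corner_1 in the frame of bed below 0.0423 m and value of joint tab_1 above 0.42 rad) or (z of corner_2 in the frame of bed below 0.0423 m and value of joint tab_2 above 0.42 rad) or (z of corner_3 in the frame of bed below 0.0423 m and value of joint tab_3 above 0.42 rad) or (z of corner_4 in the frame of bed below 0.0423 m and value of joint tab_4 above 0.42 rad))), for 0.2 s.
At the end, for the whole second after the job is handed in: One plate corner is down (at least 4 mm below level), the blue tab beside that corner is flat (joint above 0.42 of 0.5 rad) and the three other tabs still stand (joint below 0.3) (((z of corner_1 in the frame of bed below 0.0423 m and value of joint tab_1 above 0.42 rad and value of joint each of tab_2, tab_3, tab_4 below 0.3 rad) or (z of corner_2 in the frame of bed below 0.0423 m and value of joint tab_2 above 0.42 rad and value of joint each of tab_1, tab_3, tab_4 below 0.3 rad) or (z of corner_3 in the frame of bed below 0.0423 m and value of joint tab_3 above 0.42 rad and value of joint each of tab_1, tab_2, tab_4 below 0.3 rad) or (z of corner_4 in the frame of bed below 0.0423 m and value of joint tab_4 above 0.42 rad and value of joint each of tab_1, tab_2, tab_3 below 0.3 rad))); the robot touches nothing.
It fails at once if a tab pressed down whose corner is not the dropped one ((value of joint tab_1 above 0.3 rad and not (z of corner_1 in the frame of bed below 0.0423 m)) or (value of joint tab_2 above 0.3 rad and not (z of corner_2 in the frame of bed below 0.0423 m)) or (value of joint tab_3 above 0.3 rad and not (z of corner_3 in the frame of bed below 0.0423 m)) or (value of joint tab_4 above 0.3 rad and not (z of corner_4 in the frame of bed below 0.0423 m))).
It fails at once if a loose thing lifted, carried or moved by more than 30 mm (distance of any of brass_fitting, steel_fitting, jar, tape, screwdriver, cutter, coupling from where it was at the start of the episode above 0.03 m).
It also fails if it takes over 58 s, if anything falls off the work surface, if the arm or the gripper's body presses on something with over 40 N, if the wrist force passes 120 N, or if a joint passes its speed limit or range.

ROBOT

A 7-joint arm with a two-finger parallel gripper is mounted at the origin on the work surface. World frame = base frame: x ahead of the robot, y to its left, z up, the work surface at z = 0. Lengths are in m, angles in rad, forces in N, time in s.
With the tool pointing down it reaches from about 0.35 to 0.9 m from the base axis. Payload 8.1 kg.
Tool frame: the origin (TCP) lies at the very end of the fingers, on their centre line; the grasp point (between the pads) lies 19 mm behind it; z points along the fingers, y is the direction in which the jaws open and shut (so a half turn about z gives the same grasp; the last joint's range is limited). The gripper opens to 92 mm and grips with 3 to 60 N. Pads are 19 mm wide; open, the fingers measure 130 mm over their backs; the gripper's body (75 mm by 190 mm) begins 47 mm behind the grasp point.
Start: joints at [1.192, 0.434, 0.025, 1.573, -0.012, 1.134, -0.075], TCP at [0.17, -0.601, 0.227] pointing down, gripper open.
Joint ranges: [-2.62, 2.62], [-0.44, 2.09], [-1.27, 1.32], [0.08, 2.57], [-1.32, 4.46], [0.12, 2], [-2.74, 2.74]. Speed limits (rad/s): [2.22, 2.22, 3.01, 3.01, 3.14, 3.14, 3.14].

INTERFACE

Orientations are given as a rotation vector (axis times angle).
In Python, from workcell import * gives the robot as it stands.
- The arm moves only by the tool servo_tool, never from a script. Its argument "moves" is a list of rows, each an object of numbers: "tx", "ty", "tz": the shift along the tool's x, y, z in cm; "wx", "wy", "wz": the turn, a rotation vector about the tool's x, y, z in rad; "hand": the closure, from 0 (fully open) to 1 (shut). In form: [{"tx": .., "ty": .., "tz": .., "wx": .., "wy": .., "wz": .., "hand": ..}, ...]. A call has exactly 8 rows; each row is the pose to reach, as a shift and turn from the pose commanded when the call began, along the tool's axes at that moment; what a row does not reach only later rows make up. A row lasts 1/10 s, in which the tool goes at most 50 mm and 8.59 degrees, less where a joint would pass 70% of its speed; a pose out of reach is approached as far as the arm can. A call with a gripper value outside its range is refused whole. The fingers move at their own pace and stop on an object; "force" is the grip in N (left out, the last holds). Time passes only in rows, so rows that repeat a pose let the fingers close, or fill a call up. It gives the time, the measured TCP pose, the force and the opening at its end, in the units of the state.
- sense(): the state, without advancing time (a new reading comes with each control period).
- snapshot(name): name is "scene" or "top" or "wrist"; returns the picture (480x640x3 uint8, red, green, blue); there is no depth.
- camera_params(name): a dict with "intrinsics" (3x3 intrinsics, pixels), "dist" ([k1, k2, p1, p2, k3] as OpenCV has them; the pictures are not rectified), "R" (3x3) and "t" (3): a world point X has camera coordinates R X + t; the wrist camera has in their place "mount" (4x4, takes a point from camera to tool coordinates, whose origin is the TCP and whose axes are the flange's). Camera axes: x right, y down, z forward; pixel columns grow to the right and rows downward; lengths in m; the calibration is good to about 2 mm. A picture is of the moment at which its call begins: read the wrist's pose just before it. camera_params takes no time and is no camera call.
- finish_job(): hands the job in, once; it reports no verdict.
The state is a dict: "clock": time; "joint_positions": joint angles; "qd": joint speeds; "joint_torque": joint torques, N m; "tcp_pos": TCP position; "eef_rot": TCP orientation; "ft_force": force on the tool from outside, world axes, zero at the start; "torque": the same for the moment, N m; "opening": opening from 0.0 (shut) to 1.0 (fully open).
Only numpy, scipy, OpenCV 4.12 (cv2) and the standard library are available. Lean on these libraries where they do the work, as an engineer would, in place of code of your own. Each camera call takes 0.05 s, during which the arm holds its last target.

## Working session

There is one attempt and no reset: what is moved stays moved. The work goes in short steps, Python scripts to look and compute and a tool call to move; the robot and the scene stay as the last step left them, time stands still between calls to the robot, and variables do not carry over. Pictures are saved under pics/ and viewed, and the job is handed in when it is done.

Besides the shell and the picture viewer there is one more tool, called after "Call:" as a command line: name --argument value ..., lists and objects as JSON in quotes. servo_tool: Moves the arm, as the interface text tells. Its arguments: {"type":"object","properties":{"moves":{"type":"array","items":{"type":"object","properties":{"tx":{"type":"number"},"ty":{"type":"number"},"tz":{"type":"number"},"wx":{"type":"number"},"wy":{"type":"number"},"wz":{"type":"number"},"hand":{"type":"number"}}}},"force":{"type":"number"}},"required":["moves"]}

```bash
mkdir -p pics; ls; python3 - <<'E'
from workcell import *
import cv2
s=sense();print({k:s[k] for k in('clock','tcp_pos','eef_rot','ft_force','opening')})
for n in('scene','top'):
    im=snapshot(n);cv2.imwrite(f'pics/{n}0.png',im[:,:,::-1]);print(n,camera_params(n))
print(camera_params('wrist'))
E
```

```text
pics
{'clock': 0.0, 'tcp_pos': array([ 0.16999971, -0.6009252 ,  0.2259549 ]), 'eef_rot': array([-3.11031225e+00, -4.31495723e-01,  5.26255939e-04]), 'ft_force': array([ 0.93739071, -0.42432127, -0.11059565]), 'opening': 0.9975109506081303}
scene {'intrinsics': array([[453.51382162,   0.        , 316.2172145 ],
       [  0.        , 453.51382162, 238.68279497],
       [  0.        ,   0.        ,   1.        ]]), 'dist': array([-0.08662614,  0.        ,  0.        ,  0.        ,  0.        ]), 'R': array([[ 0.34554291,  0.93838593,  0.00565198],
       [ 0.72751855, -0.26408099, -0.63322823],
       [-0.59271988,  0.22291944, -0.77394448]]), 't': array([-0.14657244, -0.31165857,  1.3370916 ])}
top {'intrinsics': array([[450.17358162,   0.        , 323.03764276],
       [  0.        , 450.17358162, 238.51249368],
       [  0.        ,   0.        ,   1.        ]]), 'dist': array([-0.09807532,  0.        ,  0.        ,  0.        ,  0.        ]), 'R': array([[ 0.00171035, -0.99996825,  0.00778263],
       [-0.99367864, -0.00257309, -0.11223255],
       [ 0.11224901, -0.00754147, -0.99365149]]), 't': array([-7.29761571e-04,  5.04018343e-01,  1.08224899e+00])}
{'intrinsics': array([[401.98176253,   0.        , 324.17379157],
       [  0.        , 401.98176253, 238.79461647],
       [  0.        ,   0.        ,   1.        ]]), 'dist': array([-0.03727088,  0.        ,  0.        ,  0.        ,  0.        ]), 'mount': array([[-2.94746480e-04, -9.57936767e-01, -2.86979203e-01,
         7.75096198e-02],
       [ 9.99999955e-01, -2.63937962e-04, -1.46040505e-04,
         3.91017957e-04],
       [ 6.41528637e-05, -2.86979233e-01,  9.57936802e-01,
        -1.57507859e-01],
       [ 0.00000000e+00,  0.00000000e+00,  0.00000000e+00,
         1.00000000e+00]])}
```

View pics/top0.png

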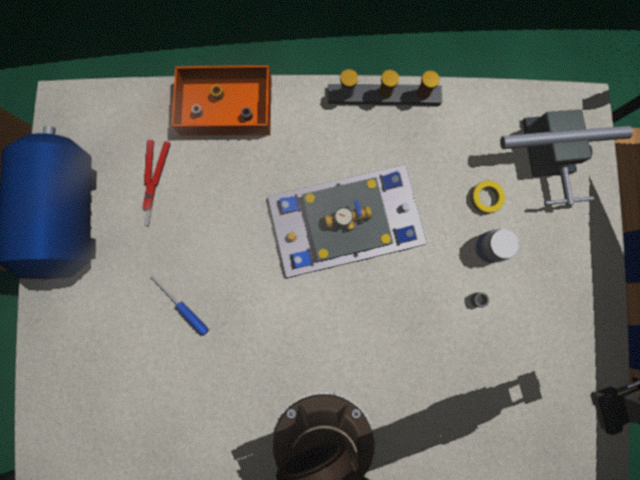

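View pics/scene0.png

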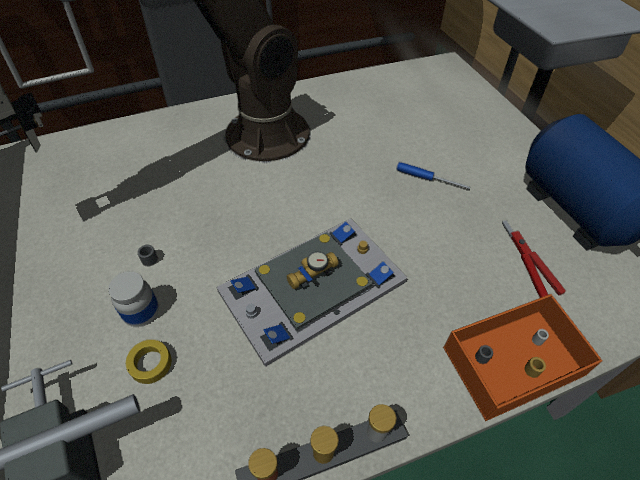

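```bash
python3 - <<'E'
import cv2
im=cv2.imread('pics/top0.png');cv2.imwrite('pics/top0c.png',cv2.resize(im[130:380,190:450],None,fx=3,fy=2.4,interpolation=cv2.INTER_CUBIC))
E
```

```text
(no output)
```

View pics/top0c.png

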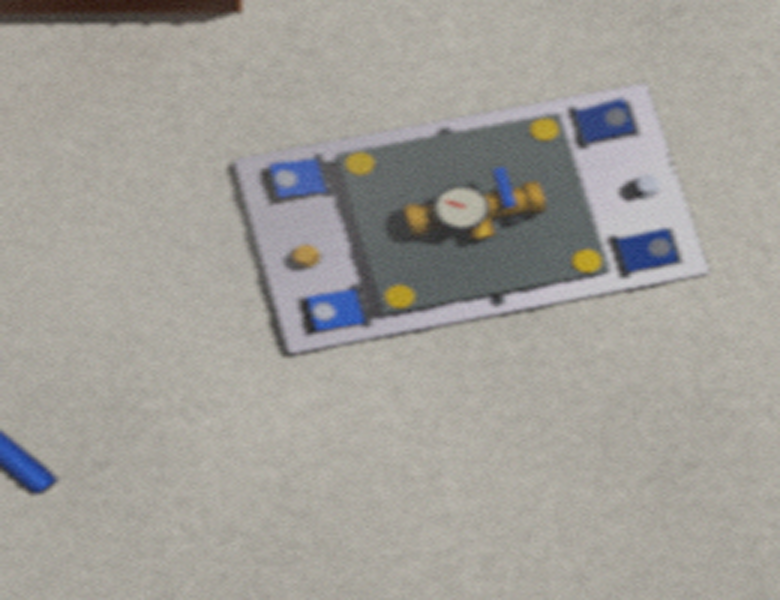

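```bash
cat > h.py <<'E'
import numpy as np,cv2
from scipy.spatial.transform import Rotation as Ro
from scipy.optimize import least_squares
def proj(c,X): return cv2.projectPoints(np.asarray(X,float).reshape(-1,3),cv2.Rodrigues(c['R'])[0],c['t'],c['intrinsics'],c['dist'])[0].reshape(-1,2)
def onplane(c,uv,z):
    p=cv2.undistortPoints(np.array([[uv]],float),c['intrinsics'],c['dist'])[0,0]
    d=c['R'].T@np.r_[p,1]; o=-c['R'].T@c['t']
    return o+d*(z-o[2])/d[2]
DISC=np.array([[-.07,.078,.046],[-.07,-.078,.046],[.07,.078,.046],[.07,-.078,.046]])
def b2w(b,P): 
    c,s=np.cos(b[2]),np.sin(b[2]);P=np.atleast_2d(P)
    return np.c_[b[0]+c*P[:,0]-s*P[:,1],b[1]+s*P[:,0]+c*P[:,1],P[:,2]]
E
python3 - <<'E'
from workcell import *
from h import *
obs={}
for n in('top','scene'):
    im=cv2.cvtColor(cv2.imread(f'pics/{n}0.png'),cv2.COLOR_BGR2HSV)
    m=cv2.inRange(im,(20,140,110),(32,255,255))
    k,l,st,ce=cv2.connectedComponentsWithStats(m)
    for i in range(1,k):
        if st[i,4]>15: print(n,ce[i].round(1),st[i,4])
E
```

```text
top [348.6  77.2] 219
top [389.6  77.6] 214
top [430.3  78.4] 219
top [370.9 183.5] 59
top [488.1 196.2] 453
top [309.5 197.6] 53
top [366.  211.2] 43
top [328.6 219.7] 25
top [350.8 225.6] 25
top [385.  238.2] 68
top [322.8 253.1] 66
scene [324.1 237.9] 59
scene [362.8 243.6] 28
scene [332.  257.3] 42
scene [304.5 261.9] 25
scene [263.9 269. ] 73
scene [309.7 271. ] 28
scene [296.1 277.3] 74
scene [361.7 280.9] 76
scene [299.  317.1] 92
scene [146.7 359.3] 736
scene [381.9 417.2] 345
scene [323.7 439.3] 387
scene [262.3 462.1] 412
```

```bash
python3 - <<'E'
from workcell import *
from h import *
T=np.array([[322.8,253.1],[385,238.2],[309.5,197.6],[370.9,183.5]]);S=np.array([[324.1,237.9],[263.9,269],[361.7,280.9],[299,317.1]])
ct,cs=camera_params('top'),camera_params('scene')
for nm,ff in(('top',[1,0]),('scene',[0,1]),('both',[1,1])):
    f=lambda b:np.r_[ff[0]*(proj(ct,b2w(b,DISC))-T).ravel(),ff[1]*(proj(cs,b2w(b,DISC))-S).ravel()]
    r=least_squares(f,[.5,0,.2]);print(nm,r.x.round(4),r.fun.round(1))
b=r.x
print(b2w(b,DISC).round(4));print(b2w(b,[[-.07,.145,.0245],[-.07,-.145,.0245],[.07,.145,.0245],[.07,-.145,.0245]]).round(4))
s=sense();R=Ro.from_rotvec(s['eef_rot']).as_matrix();print(R.round(3), s['tcp_pos'])
E
```

```text
top [ 0.5529 -0.0583  0.2364] [-0.1 -0.   0.   0.  -0.   0.1  0.1 -0.1 -0.   0.  -0.   0.  -0.   0.
 -0.  -0. ]
scene [ 0.5535 -0.0566  0.2363] [-0.  -0.  -0.  -0.  -0.  -0.  -0.  -0.  -0.   0.1  0.1  0.  -0.  -0.
 -0.  -0. ]
both [ 0.5533 -0.0573  0.2365] [-0.5 -0.2 -0.3 -0.1 -0.4 -0.  -0.3 -0.2 -0.4  0.1 -0.3  0.  -0.4 -0.
 -0.4 -0. ]
[[ 0.4669  0.0021  0.046 ]
 [ 0.5035 -0.1495  0.046 ]
 [ 0.603   0.0349  0.046 ]
 [ 0.6396 -0.1168  0.046 ]]
[[ 0.4512  0.0672  0.0245]
 [ 0.5192 -0.2147  0.0245]
 [ 0.5874  0.1     0.0245]
 [ 0.6553 -0.1819  0.0245]]
[[ 0.962  0.272 -0.001]
 [ 0.272 -0.962  0.001]
 [-0.    -0.001 -1.   ]] [ 0.17003789 -0.60095323  0.22601925]
```

Call:
servo_tool --moves '[{"tx": 4, "ty": -3, "wz": -0.14, "hand": 1}, {"tx": 8, "ty": -6.2, "wz": -0.28, "hand": 1}, {"tx": 12, "ty": -9.3, "wz": -0.42, "hand": 1}, {"tx": 16, "ty": -12.4, "wz": -0.56, "hand": 1}, {"tx": 20, "ty": -15.5, "wz": -0.7, "hand": 1}, {"tx": 24, "ty": -18.6, "wz": -0.84, "hand": 1}, {"tx": 28, "ty": -21.7, "wz": -0.98, "hand": 1}, {"tx": 32, "ty": -24.8, "wz": -1.12, "hand": 1}]'

```text
invalid input
```

```bash
cat > go.py <<'E'
# usage: go.py bedx bedy z  -> needed shift in tool axes (cm) and wz
import sys
from workcell import *
from h import *
b=[0.5533,-0.0573,0.2365]
s=sense();R=Ro.from_rotvec(s['eef_rot']).as_matrix()
P=b2w(b,[[float(a) for a in sys.argv[1:4]]])[0]
Y=b[2]+np.pi/2
Rt=np.array([[np.cos(Y),np.sin(Y),0],[np.sin(Y),-np.cos(Y),0],[0,0,-1]])
print('t',round(s['clock'],2),'tcp',s['tcp_pos'].round(4),'F',s['ft_force'].round(2),'open',round(s['opening'],2),'q',s['joint_positions'].round(2))
print('shift cm',(R.T@(P-s['tcp_pos'])*100).round(2),'w',Ro.from_matrix(R.T@Rt).as_rotvec().round(3))
E
python3 go.py -.07 -.078 .12
```

```text
t 0.1 tcp [ 0.17  -0.601  0.226] F [ 0.86  0.15 -0.24] open 1.0 q [ 1.19  0.44  0.02  1.57 -0.01  1.13 -0.08]
shift cm [ 44.38 -34.34  10.65] w [-1.000e-03 -1.000e-03 -1.532e+00]
```

Call:
servo_tool --moves '[{"tx": 4, "ty": -3.1, "tz": 0, "wx": 0, "wy": 0, "wz": -0.14, "hand": 1}, {"tx": 8, "ty": -6.2, "tz": 0, "wx": 0, "wy": 0, "wz": -0.28, "hand": 1}, {"tx": 12, "ty": -9.3, "tz": 0, "wx": 0, "wy": 0, "wz": -0.42, "hand": 1}, {"tx": 16, "ty": -12.4, "tz": 0, "wx": 0, "wy": 0, "wz": -0.56, "hand": 1}, {"tx": 20, "ty": -15.5, "tz": 0, "wx": 0, "wy": 0, "wz": -0.7, "hand": 1}, {"tx": 24, "ty": -18.6, "tz": 0, "wx": 0, "wy": 0, "wz": -0.84, "hand": 1}, {"tx": 28, "ty": -21.7, "tz": 0, "wx": 0, "wy": 0, "wz": -0.98, "hand": 1}, {"tx": 32, "ty": -24.8, "tz": 0, "wx": 0, "wy": 0, "wz": -1.12, "hand": 1}]' --force 20

```text
clock: 0.9
tcp_pos: [0.4083, -0.2777, 0.2267]
eef_rot: [2.402, 2.025, -0.0]
ft_force: [1.2, -1.0, -1.1]
opening: 0.353
```

```bash
python3 go.py -.07 -.078 .12
```

```text
t 0.9 tcp [ 0.4083 -0.2777  0.2267] F [ 1.21 -1.04 -1.1 ] open 0.35 q [ 0.79  0.25 -0.37  1.86  0.11  1.05  0.21]
shift cm [14.25  7.22 10.67] w [-0.     0.    -0.406]
```

Call:
servo_tool --moves '[{"tx": 3.5, "ty": 1.7, "tz": 1, "wx": 0, "wy": 0, "wz": -0.13, "hand": 1}, {"tx": 7, "ty": 3.5, "tz": 3, "wx": 0, "wy": 0, "wz": -0.26, "hand": 1}, {"tx": 10.5, "ty": 5.2, "tz": 6, "wx": 0, "wy": 0, "wz": -0.38, "hand": 1}, {"tx": 14, "ty": 7, "tz": 9, "wx": 0, "wy": 0, "wz": -0.411, "hand": 1}, {"tx": 14, "ty": 7, "tz": 10.6, "wx": 0, "wy": 0, "wz": -0.411, "hand": 1}, {"tx": 14, "ty": 7, "tz": 10.6, "wx": 0, "wy": 0, "wz": -0.411, "hand": 1}, {"tx": 14, "ty": 7, "tz": 10.6, "wx": 0, "wy": 0, "wz": -0.411, "hand": 1}, {"tx": 14, "ty": 7, "tz": 10.6, "wx": 0, "wy": 0, "wz": -0.411, "hand": 1}]'

```text
clock: 1.7
tcp_pos: [0.5011, -0.1551, 0.1217]
eef_rot: [1.946, 2.464, -0.0]
ft_force: [0.2, -0.2, -0.4]
opening: 0.003
```

```bash
python3 go.py -.07 -.078 .055; python3 - <<'E'
from workcell import *
import cv2
for n in ('wrist','scene'):
    im=snapshot(n);cv2.imwrite(f'pics/{n}1.png',im[:,:,::-1])
E
```

```text
t 1.7 tcp [ 0.5011 -0.1551  0.1217] F [ 0.21 -0.17 -0.4 ] open 0.0 q [ 0.55  0.44 -0.47  1.91  0.26  0.85  0.18]
shift cm [0.49 0.35 6.67] w [ 0.001  0.001 -0.002]
```

View pics/wrist1.png

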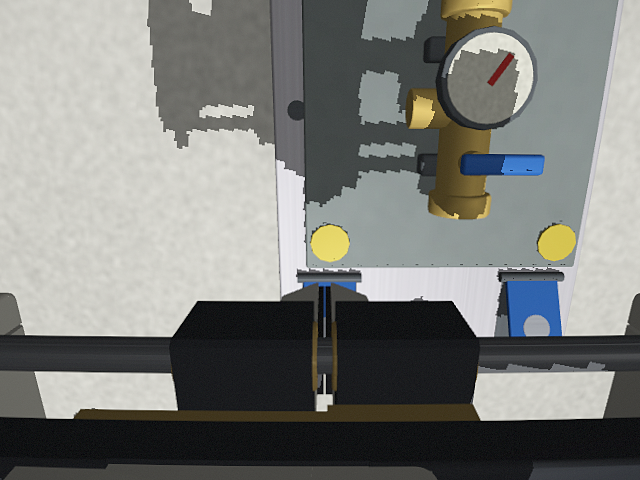

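View pics/scene1.png

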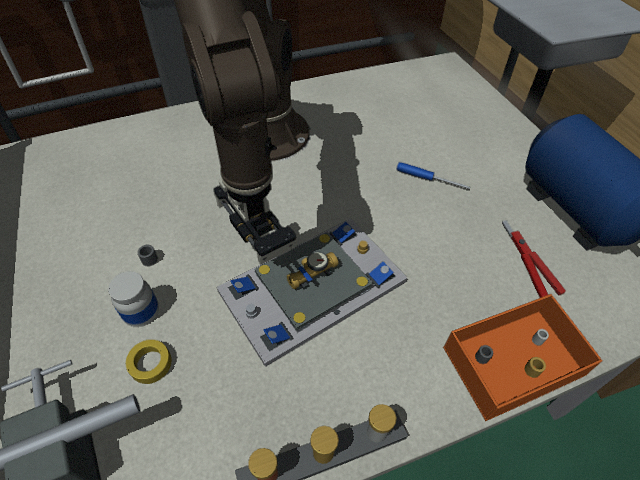

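```bash
python3 go.py -.07 -.078 .055; python3 - <<'E'
from workcell import *
from h import *
s=sense();c=camera_params('wrist');M=c['mount'];R=Ro.from_rotvec(s['eef_rot']).as_matrix()
# world->cam
Rc=(R@M[:3,:3]);tc=R@M[:3,3]+np.array([.5011,-.1551,.1217])
cc=dict(R=Rc.T,t=-Rc.T@tc,intrinsics=c['intrinsics'],dist=c['dist'])
b=[0.5533,-0.0573,0.2365]
print(proj(cc,b2w(b,DISC)).round(1),proj(cc,[s['tcp_pos']]))
E
```

```text
t 1.8 tcp [ 0.5012 -0.155   0.1218] F [-0.18  0.54 -0.81] open 0.0 q [ 0.55  0.44 -0.47  1.91  0.26  0.85  0.18]
shift cm [0.49 0.34 6.68] w [ 0.001  0.001 -0.002]
[[330.7 -51.9]
 [330.3 242.7]
 [601.8 -46.8]
 [557.6 241.9]] [[324.9809721  305.68756768]]
```

Call:
servo_tool --moves '[{"tx": 0.5, "ty": 0.35, "tz": 2, "wx": 0, "wy": 0, "wz": 0, "hand": 1}, {"tx": 0.5, "ty": 0.35, "tz": 4, "wx": 0, "wy": 0, "wz": 0, "hand": 1}, {"tx": 0.5, "ty": 0.35, "tz": 6, "wx": 0, "wy": 0, "wz": 0, "hand": 1}, {"tx": 0.5, "ty": 0.35, "tz": 6.7, "wx": 0, "wy": 0, "wz": 0, "hand": 1}, {"tx": 0.5, "ty": 0.35, "tz": 6.7, "wx": 0, "wy": 0, "wz": 0, "hand": 1}, {"tx": 0.5, "ty": 0.35, "tz": 6.7, "wx": 0, "wy": 0, "wz": 0, "hand": 1}, {"tx": 0.5, "ty": 0.35, "tz": 6.7, "wx": 0, "wy": 0, "wz": 0, "hand": 1}, {"tx": 0.5, "ty": 0.35, "tz": 6.7, "wx": 0, "wy": 0, "wz": 0, "hand": 1}]'

```text
clock: 2.6
tcp_pos: [0.5038, -0.1484, 0.0546]
eef_rot: [1.944, 2.466, 0.001]
ft_force: [-0.2, -0.4, -0.4]
opening: 0.001
```

```bash
python3 go.py -.07 -.078 .046
```

```text
t 2.6 tcp [ 0.5038 -0.1484  0.0546] F [-0.16 -0.44 -0.36] open 0.0 q [ 0.5   0.53 -0.43  1.97  0.33  0.71  0.11]
shift cm [-0.1  -0.06  0.86] w [ 0.001  0.001 -0.001]
```

Call:
servo_tool --moves '[{"tx": -0.1, "ty": -0.05, "tz": 0.3, "wx": 0, "wy": 0, "wz": 0, "hand": 1}, {"tx": -0.1, "ty": -0.05, "tz": 0.6, "wx": 0, "wy": 0, "wz": 0, "hand": 1}, {"tx": -0.1, "ty": -0.05, "tz": 0.8, "wx": 0, "wy": 0, "wz": 0, "hand": 1}, {"tx": -0.1, "ty": -0.05, "tz": 0.9, "wx": 0, "wy": 0, "wz": 0, "hand": 1}, {"tx": -0.1, "ty": -0.05, "tz": 1.0, "wx": 0, "wy": 0, "wz": 0, "hand": 1}, {"tx": -0.1, "ty": -0.05, "tz": 1.1, "wx": 0, "wy": 0, "wz": 0, "hand": 1}, {"tx": -0.1, "ty": -0.05, "tz": 1.1, "wx": 0, "wy": 0, "wz": 0, "hand": 1}, {"tx": -0.1, "ty": -0.05, "tz": 1.1, "wx": 0, "wy": 0, "wz": 0, "hand": 1}]'

```text
clock: 3.4
tcp_pos: [0.5031, -0.1497, 0.0448]
eef_rot: [1.944, 2.466, -0.002]
ft_force: [-9.4, 0.1, 33.6]
opening: 0.002
```

Call:
servo_tool --moves '[{"tx": 0, "ty": 0, "tz": -2, "wx": 0, "wy": 0, "wz": 0, "hand": 1}, {"tx": 2, "ty": 0, "tz": -4, "wx": 0, "wy": 0, "wz": 0, "hand": 1}, {"tx": 6, "ty": 0, "tz": -4, "wx": 0, "wy": 0, "wz": 0, "hand": 1}, {"tx": 10, "ty": 0, "tz": -4, "wx": 0, "wy": 0, "wz": 0, "hand": 1}, {"tx": 14, "ty": 0, "tz": -3, "wx": 0, "wy": 0, "wz": 0, "hand": 1}, {"tx": 15.6, "ty": 0, "tz": -2, "wx": 0, "wy": 0, "wz": 0, "hand": 1}, {"tx": 15.6, "ty": 0, "tz": -1.2, "wx": 0, "wy": 0, "wz": 0, "hand": 1}, {"tx": 15.6, "ty": 0, "tz": -1.2, "wx": 0, "wy": 0, "wz": 0, "hand": 1}]'

```text
clock: 4.2
tcp_pos: [0.4659, 0.002, 0.0538]
eef_rot: [-1.943, -2.467, 0.002]
ft_force: [-0.3, -0.9, 0.7]
opening: 0.007
```

```bash
python3 go.py -.07 .078 .046
```

```text
t 4.2 tcp [0.4659 0.002  0.0538] F [-0.32 -0.9   0.65] open 0.01 q [ 0.23  0.46 -0.45  2.11  0.33  0.64 -0.21]
shift cm [-0.02  0.11  0.78] w [-0.002  0.     0.   ]
```

Call:
servo_tool --moves '[{"tx": 0, "ty": 0.1, "tz": 0.3, "wx": 0, "wy": 0, "wz": 0, "hand": 1}, {"tx": 0, "ty": 0.1, "tz": 0.6, "wx": 0, "wy": 0, "wz": 0, "hand": 1}, {"tx": 0, "ty": 0.1, "tz": 0.7, "wx": 0, "wy": 0, "wz": 0, "hand": 1}, {"tx": 0, "ty": 0.1, "tz": 0.8, "wx": 0, "wy": 0, "wz": 0, "hand": 1}, {"tx": 0, "ty": 0.1, "tz": 0.9, "wx": 0, "wy": 0, "wz": 0, "hand": 1}, {"tx": 0, "ty": 0.1, "tz": 1.0, "wx": 0, "wy": 0, "wz": 0, "hand": 1}, {"tx": 0, "ty": 0.1, "tz": 1.0, "wx": 0, "wy": 0, "wz": 0, "hand": 1}, {"tx": 0, "ty": 0.1, "tz": 1.0, "wx": 0, "wy": 0, "wz": 0, "hand": 1}]'

```text
clock: 5.0
tcp_pos: [0.4677, 0.0022, 0.0455]
eef_rot: [1.944, 2.466, -0.0]
ft_force: [-4.3, -1.2, 14.0]
opening: 0.004
```

Call:
servo_tool --moves '[{"tx": 0, "ty": 0, "tz": -2, "wx": 0, "wy": 0, "wz": 0, "hand": 1}, {"tx": 0, "ty": 2, "tz": -4, "wx": 0, "wy": 0, "wz": 0, "hand": 1}, {"tx": 0, "ty": 6, "tz": -4, "wx": 0, "wy": 0, "wz": 0, "hand": 1}, {"tx": 0, "ty": 10, "tz": -4, "wx": 0, "wy": 0, "wz": 0, "hand": 1}, {"tx": 0, "ty": 13, "tz": -3, "wx": 0, "wy": 0, "wz": 0, "hand": 1}, {"tx": 0, "ty": 14, "tz": -2, "wx": 0, "wy": 0, "wz": 0, "hand": 1}, {"tx": 0, "ty": 14, "tz": -1.1, "wx": 0, "wy": 0, "wz": 0, "hand": 1}, {"tx": 0, "ty": 14, "tz": -1.1, "wx": 0, "wy": 0, "wz": 0, "hand": 1}]'

```text
clock: 5.8
tcp_pos: [0.6013, 0.0348, 0.0539]
eef_rot: [-1.943, -2.466, 0.005]
ft_force: [0.2, 0.0, 0.1]
opening: 0.006
```

```bash
python3 go.py .07 .078 .046
```

```text
t 5.8 tcp [0.6013 0.0348 0.0539] F [0.22 0.   0.09] open 0.01 q [ 0.15  0.63 -0.43  1.77  0.34  0.82 -0.21]
shift cm [-0.03  0.18  0.79] w [-0.004 -0.    -0.   ]
```

Call:
servo_tool --moves '[{"tx": 0, "ty": 0.1, "tz": 0.3, "wx": 0, "wy": 0, "wz": 0, "hand": 1}, {"tx": 0, "ty": 0.1, "tz": 0.6, "wx": 0, "wy": 0, "wz": 0, "hand": 1}, {"tx": 0, "ty": 0.1, "tz": 0.7, "wx": 0, "wy": 0, "wz": 0, "hand": 1}, {"tx": 0, "ty": 0.1, "tz": 0.8, "wx": 0, "wy": 0, "wz": 0, "hand": 1}, {"tx": 0, "ty": 0.1, "tz": 0.9, "wx": 0, "wy": 0, "wz": 0, "hand": 1}, {"tx": 0, "ty": 0.1, "tz": 1.0, "wx": 0, "wy": 0, "wz": 0, "hand": 1}, {"tx": 0, "ty": 0.1, "tz": 1.0, "wx": 0, "wy": 0, "wz": 0, "hand": 1}, {"tx": 0, "ty": 0.1, "tz": 1.0, "wx": 0, "wy": 0, "wz": 0, "hand": 1}]'

```text
clock: 6.6
tcp_pos: [0.6047, 0.0356, 0.0459]
eef_rot: [1.944, 2.467, 0.0]
ft_force: [-1.0, 0.3, 2.1]
opening: 0.005
```

Call:
servo_tool --moves '[{"tx": 0, "ty": 0, "tz": 0.05, "wx": 0, "wy": 0, "wz": 0, "hand": 1}, {"tx": 0, "ty": 0, "tz": 0.1, "wx": 0, "wy": 0, "wz": 0, "hand": 1}, {"tx": 0, "ty": 0, "tz": 0.15, "wx": 0, "wy": 0, "wz": 0, "hand": 1}, {"tx": 0, "ty": 0, "tz": 0.15, "wx": 0, "wy": 0, "wz": 0, "hand": 1}, {"tx": 0, "ty": 0, "tz": 0.15, "wx": 0, "wy": 0, "wz": 0, "hand": 1}, {"tx": 0, "ty": 0, "tz": 0.15, "wx": 0, "wy": 0, "wz": 0, "hand": 1}, {"tx": 0, "ty": 0, "tz": 0.15, "wx": 0, "wy": 0, "wz": 0, "hand": 1}, {"tx": 0, "ty": 0, "tz": 0.15, "wx": 0, "wy": 0, "wz": 0, "hand": 1}]'

```text
clock: 7.4
tcp_pos: [0.6047, 0.0356, 0.0442]
eef_rot: [1.944, 2.467, 0.0]
ft_force: [-0.1, -0.3, 3.8]
opening: 0.001
```

Call:
servo_tool --moves '[{"tx": 0, "ty": 0, "tz": 0.1, "wx": 0, "wy": 0, "wz": 0, "hand": 1}, {"tx": 0, "ty": 0, "tz": 0.2, "wx": 0, "wy": 0, "wz": 0, "hand": 1}, {"tx": 0, "ty": 0, "tz": 0.3, "wx": 0, "wy": 0, "wz": 0, "hand": 1}, {"tx": 0, "ty": 0, "tz": 0.4, "wx": 0, "wy": 0, "wz": 0, "hand": 1}, {"tx": 0, "ty": 0, "tz": 0.5, "wx": 0, "wy": 0, "wz": 0, "hand": 1}, {"tx": 0, "ty": 0, "tz": 0.55, "wx": 0, "wy": 0, "wz": 0, "hand": 1}, {"tx": 0, "ty": 0, "tz": 0.6, "wx": 0, "wy": 0, "wz": 0, "hand": 1}, {"tx": 0, "ty": 0, "tz": 0.6, "wx": 0, "wy": 0, "wz": 0, "hand": 1}]'

```text
clock: 8.2
tcp_pos: [0.6049, 0.0358, 0.0384]
eef_rot: [1.944, 2.467, 0.001]
ft_force: [2.1, 2.6, 4.6]
opening: 0.004
```

Call:
servo_tool --moves '[{"tx": 0, "ty": 0, "tz": 0.05, "wx": 0, "wy": 0, "wz": 0, "hand": 1}, {"tx": 0, "ty": 0, "tz": 0.1, "wx": 0, "wy": 0, "wz": 0, "hand": 1}, {"tx": 0, "ty": 0, "tz": 0.15, "wx": 0, "wy": 0, "wz": 0, "hand": 1}, {"tx": 0, "ty": 0, "tz": 0.15, "wx": 0, "wy": 0, "wz": 0, "hand": 1}, {"tx": 0, "ty": 0, "tz": 0.15, "wx": 0, "wy": 0, "wz": 0, "hand": 1}, {"tx": 0, "ty": 0, "tz": 0.15, "wx": 0, "wy": 0, "wz": 0, "hand": 1}, {"tx": 0, "ty": 0, "tz": 0.15, "wx": 0, "wy": 0, "wz": 0, "hand": 1}, {"tx": 0, "ty": 0, "tz": 0.15, "wx": 0, "wy": 0, "wz": 0, "hand": 1}]'

```text
clock: 9.0
tcp_pos: [0.605, 0.0358, 0.0377]
eef_rot: [1.944, 2.467, 0.001]
ft_force: [-2.0, 1.3, 13.1]
opening: 0.003
```

Corner_3 dropped 8 mm at 4–5 N and then stopped solid. Next I lift and move over tab_3.

Call:
servo_tool --moves '[{"tx": 0, "ty": 0, "tz": -2, "wx": 0, "wy": 0, "wz": 0, "hand": 1}, {"tx": 0, "ty": 0, "tz": -4.5, "wx": 0, "wy": 0, "wz": 0, "hand": 1}, {"tx": 1, "ty": 0, "tz": -5, "wx": 0, "wy": 0, "wz": 0, "hand": 1}, {"tx": 4, "ty": -0.1, "tz": -5, "wx": 0, "wy": 0, "wz": 0, "hand": 1}, {"tx": 6.7, "ty": -0.1, "tz": -5, "wx": 0, "wy": 0, "wz": 0, "hand": 1}, {"tx": 6.7, "ty": -0.1, "tz": -5, "wx": 0, "wy": 0, "wz": 0, "hand": 1}, {"tx": 6.7, "ty": -0.1, "tz": -5, "wx": 0, "wy": 0, "wz": 0, "hand": 1}, {"tx": 6.7, "ty": -0.1, "tz": -5, "wx": 0, "wy": 0, "wz": 0, "hand": 1}]'

```text
clock: 9.8
tcp_pos: [0.5877, 0.0992, 0.086]
eef_rot: [-1.946, -2.466, 0.003]
ft_force: [0.4, -0.5, 0.1]
opening: 0.009
```

```bash
python3 go.py .07 .145 .0245;python3 - <<'E'
from workcell import *
import cv2
im=snapshot('scene');cv2.imwrite('pics/scene2.png',cv2.resize(im[180:400,200:460,::-1],None,fx=3,fy=2.7,interpolation=cv2.INTER_CUBIC))
E
```

```text
t 9.8 tcp [0.5877 0.0992 0.086 ] F [ 0.41 -0.54  0.06] open 0.01 q [ 0.05  0.58 -0.45  1.77  0.32  0.87 -0.31]
shift cm [ 0.1  -0.    6.15] w [-0.001  0.001 -0.002]
```

View pics/scene2.png

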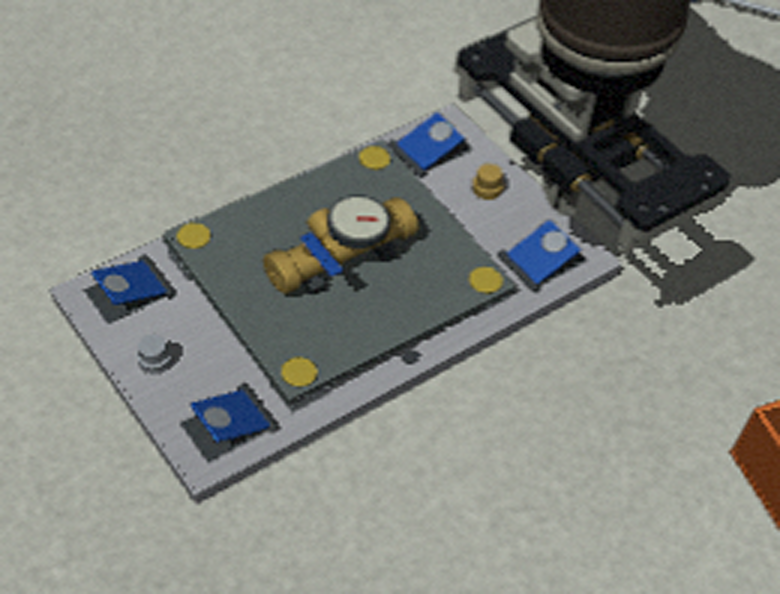

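```bash
python3 - <<'E'
from workcell import *
from h import *
s=sense();c=camera_params('scene')
R=Ro.from_rotvec(s['eef_rot']).as_matrix()
P=[s['tcp_pos']+R@np.array(v) for v in([0,0,0],[0,0,-.066],[0,.095,-.066],[0,-.095,-.066])]
print(((proj(c,P)-[200,180])*[3,2.7]).round(0))
im=snapshot('wrist');cv2.imwrite('pics/wrist2.png',im[:,:,::-1])
E
```

```text
[[564. 204.]
 [577. 150.]
 [674. 238.]
 [490.  70.]]
```

View pics/wrist2.png

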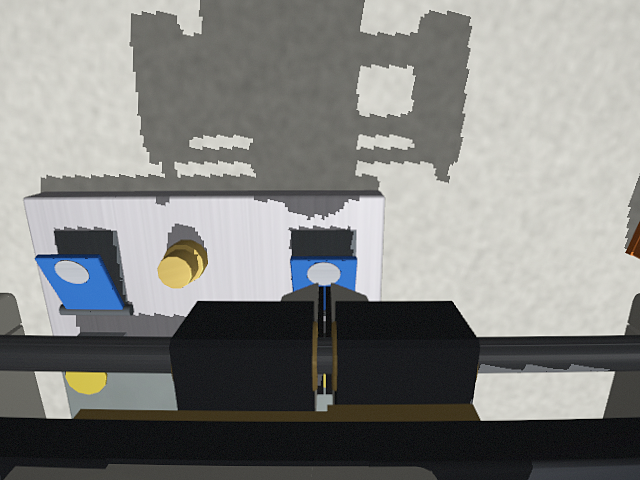

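Call:
servo_tool --moves '[{"tx": 0, "ty": 0, "tz": 1.5, "wx": 0, "wy": 0, "wz": 0, "hand": 1}, {"tx": 0, "ty": 0, "tz": 3, "wx": 0, "wy": 0, "wz": 0, "hand": 1}, {"tx": 0, "ty": 0, "tz": 4, "wx": 0, "wy": 0, "wz": 0, "hand": 1}, {"tx": 0, "ty": 0, "tz": 4.5, "wx": 0, "wy": 0, "wz": 0, "hand": 1}, {"tx": 0, "ty": 0, "tz": 5, "wx": 0, "wy": 0, "wz": 0, "hand": 1}, {"tx": 0, "ty": 0, "tz": 5.4, "wx": 0, "wy": 0, "wz": 0, "hand": 1}, {"tx": 0, "ty": 0, "tz": 5.7, "wx": 0, "wy": 0, "wz": 0, "hand": 1}, {"tx": 0, "ty": 0, "tz": 5.7, "wx": 0, "wy": 0, "wz": 0, "hand": 1}]'

```text
clock: 10.7
tcp_pos: [0.5881, 0.1004, 0.0295]
eef_rot: [1.944, 2.467, -0.0]
ft_force: [-0.5, -0.0, -0.1]
opening: 0.005
```

```bash
python3 go.py .07 .145 .0245
```

```text
t 10.7 tcp [0.5881 0.1004 0.0295] F [-0.49 -0.04 -0.12] open 0.01 q [ 0.03  0.65 -0.42  1.81  0.37  0.76 -0.35]
shift cm [-0.01 -0.08  0.5 ] w [ 0.     0.    -0.001]
```

Call:
servo_tool --moves '[{"tx": 0, "ty": 0, "tz": 0.2, "wx": 0, "wy": 0, "wz": 0, "hand": 1}, {"tx": 0, "ty": 0, "tz": 0.3, "wx": 0, "wy": 0, "wz": 0, "hand": 1}, {"tx": 0, "ty": 0, "tz": 0.4, "wx": 0, "wy": 0, "wz": 0, "hand": 1}, {"tx": 0, "ty": 0, "tz": 0.5, "wx": 0, "wy": 0, "wz": 0, "hand": 1}, {"tx": 0, "ty": 0, "tz": 0.55, "wx": 0, "wy": 0, "wz": 0, "hand": 1}, {"tx": 0, "ty": 0, "tz": 0.6, "wx": 0, "wy": 0, "wz": 0, "hand": 1}, {"tx": 0, "ty": 0, "tz": 0.6, "wx": 0, "wy": 0, "wz": 0, "hand": 1}, {"tx": 0, "ty": 0, "tz": 0.6, "wx": 0, "wy": 0, "wz": 0, "hand": 1}]'

```text
clock: 11.5
tcp_pos: [0.5882, 0.1006, 0.0245]
eef_rot: [1.944, 2.467, 0.001]
ft_force: [-3.3, 1.9, 10.2]
opening: 0.006
```

Solid at 24.5 mm, 10 N: the tab is flat. Now I lift clear straight up and check.

Call:
servo_tool --moves '[{"tx": 0, "ty": 0, "tz": -2, "wx": 0, "wy": 0, "wz": 0, "hand": 1}, {"tx": 0, "ty": 0, "tz": -5, "wx": 0, "wy": 0, "wz": 0, "hand": 1}, {"tx": 0, "ty": 0, "tz": -9, "wx": 0, "wy": 0, "wz": 0, "hand": 1}, {"tx": 3, "ty": -2, "tz": -13, "wx": 0, "wy": 0, "wz": 0, "hand": 1}, {"tx": 7, "ty": -4, "tz": -15, "wx": 0, "wy": 0, "wz": 0, "hand": 1}, {"tx": 10, "ty": -6, "tz": -16, "wx": 0, "wy": 0, "wz": 0, "hand": 1}, {"tx": 10, "ty": -6, "tz": -16, "wx": 0, "wy": 0, "wz": 0, "hand": 1}, {"tx": 10, "ty": -6, "tz": -16, "wx": 0, "wy": 0, "wz": 0, "hand": 1}]'

```text
clock: 12.3
tcp_pos: [0.506, 0.1837, 0.184]
eef_rot: [1.942, 2.468, -0.0]
ft_force: [-0.1, 0.5, 0.1]
opening: 0.003
```

```bash
python3 - <<'E'
from workcell import *
import cv2
im=snapshot('scene');cv2.imwrite('pics/scene3.png',cv2.resize(im[180:400,200:460,::-1],None,fx=3,fy=2.7,interpolation=cv2.INTER_CUBIC))
print(sense()['ft_force'],sense()['qd'].round(3))
E
```

```text
[ 1.1710235  -1.11317448 -0.18590128] [ 0.016  0.017  0.016 -0.006 -0.001 -0.002 -0.002]
```

View pics/scene3.png

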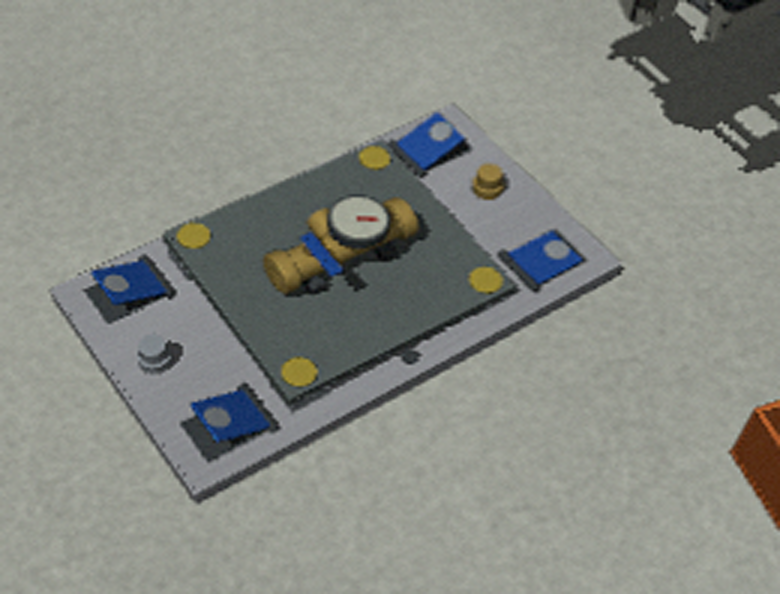

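The picture shows tab_3 at about (545,258) lying flat. The other three tabs still stand, the corner_3 disc at (487,279) is still down, and the fittings haven't moved.

```bash
python3 -c "
from workcell import *
print(finish_job())"
```

```text
the job is handed in; nothing more can be done
None
```

The rocking corner is corner_3 (far left). I left it down, pressed tab_3 beside it flat, and handed the job in after about 12 s of the 58 s allowed. No verdict is reported.

- **Sound corners:** corner_2 gave about 1.2 mm at 34 N and corner_1 gave 0.5 mm at 14 N. The corner_2 press went above the 15 N I had in mind, but only through the fingertips and well under the wrist limit. I did not press corner_4.
- **Rocking corner:** corner_3 dropped about 8 mm at 4–5 N and stopped solid at 37.7 mm above the table, reading 13 N there.
- **Tab:** tab_3 went solid at 24.5 mm, the stated height when flat, at 10 N.
- **Last checks:** in the final scene picture tab_3 is flat, the other three tabs stand, corner_3 is still down, and the two fittings on the bed are where they were. The loose things on the table were outside that picture and the arm never went near them. The gripper was well clear of everything, and the force reading was within sensor noise.

No check failed. The bed positions from the top and scene cameras differed by about 2 mm, which is within the calibration.

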